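# Date-code a food tub on two faces and put it in the fridge drawer

### The job

Take the yellow-lidded tub from the sloping rack and run it, upright and square, past the date coder's sprung wheel the way the red arrow points, first with the white panel on its long front, then, turned, with the white panel on its end, so that the wheel rolls right across each panel. Then set the tub down gently in the empty front bay of the clear drawer, with its front panel towards the drawer's handle, and let go. Leave everything else standing where it is.

Things in the scene. Friction and masses are not known exactly. Their poses are not given: they have to be found in the camera images.
- tub: the food tub to be coded: rigid closed beet-red box, yellow lid, 90 mm (x) by 130 mm (y), 70 mm to the lid's top, 0.25 to 0.5 kg; lid overhangs the walls by 2 mm. Origin: centre of its underside; z up through the lid. Front = -x side. Starts in either rack cradle, tipped 35 degrees about its y so that its lid leans towards the rack's front, its front panel towards the rack's front
- tub_grip (a point): centre of the grip bar on the tub's lid, at (0, 0, 94) mm in the tub's frame. The bar runs along the tub's y: 80 mm long, 15 mm thick (x), from 86 to 102 mm above the tub's underside, on two posts 34 mm either side of its middle
- tub_front (a point): centre of the tub's long front face, at (-45, 0, 31) mm in the tub's frame. White code panel there: 80 mm long (y), 8 to 52 mm above the tub's underside
- tub_end (a point): centre of the tub's panelled end face, at (0, -65, 31) mm in the tub's frame. White code panel there: 56 mm wide (x), 8 to 52 mm above the underside; the other end has none. A small red pull tab sticks out at the lid corner between front and end panels
- rack: fixed white rack with steel feet, 240 mm (x) by 154 mm (y); origin: centre of its underside, front (low side) = its -x, which faces away from the robot. Two cradles one behind the other at one height, floors rising 35 degrees towards +x, each with 22 mm lips at front and sides, open at back and top. One holds the tub, the other the white-lidded tub
- rack_front (a point): where the origin of a tub in the rack's front cradle lies: (-79, 0, 42) mm in the rack's frame
- rack_rear (a point): where the origin of a tub in the rack's rear cradle lies: (64, 0, 42) mm in the rack's frame
- coder: fixed bench date coder: blue housing 110 mm tall with a red arrow on top, and in front of it a 50 mm code wheel with upright axis. Origin on the counter under the wheel's axis at rest; its front, where the work passes, is -x; feed direction (arrow): its -y. Wheel 20 to 46 mm above the counter, its front at x = -25 mm at rest. Housing from x = 57 mm back, 120 mm wide
- coder_rails (a point): middle of the coder's two steel guide rails, at (-13, 0, 35) mm in the coder's frame: rail faces lie in this x plane, 10 to 60 mm high, y from 34 to 109 mm either side, then flared back to 135 mm. The work touches the wheel 12 mm before it would touch the rails
- wheel_axis (a point): centre of the code wheel on its axis, 33 mm above the counter; moves with the carriage
- carriage (a joint): how far the wheel has been pushed back (towards the coder's +x) on its sprung carriage, m, 0 to 0.014; about 3 N to start it and 0.35 N per mm more
- code_wheel (a joint): turn of the code wheel, rad, 0 to 6: 0 at home, growing as the work is fed along -y (25 mm of travel per rad, rubber, no slip under light pressure); it cannot turn backward past 0, and a light spring turns it home within about 2 s when nothing touches it
- drawer: fixed clear plastic fridge drawer standing on the counter, 248 mm (x) by 178 mm (y), 75 mm high, walls and floor 4 mm, one cross wall in the middle; origin: centre of its underside; its white handle is on the front (-x). The rear bay holds two apples up to 68 mm high; the front bay is empty
- front_bay (a point): centre of the floor of the drawer's front bay, at (-61, 0, 4) mm in the drawer's frame; the bay is 118 mm (x) by 170 mm (y) inside; the point's axes are the drawer's
- white_tub: bystander: a tub of the same shape with cream walls and a white lid, no panels, in the rack's other cradle
- pickle_jar: bystander: green pickle jar with white cap, 72 mm diameter, 120 mm tall, origin under its centre
- yogurt: bystander: white yogurt pot, 74 mm diameter, 77 mm tall, origin under its centre
- tomatoes: bystander: open clear box of tomatoes, 85 by 105 mm, 55 mm high, origin under its centre
Mind the look-alikes: they are no part of the job. What is meant by the tub is not blue, and is the smaller of those in its own colour.

How it is judged (in metres and radians):
On the way, in this order (a step that is already met when the one before it is completed fails the run):
1. the sprung wheel has rolled across the front panel, tub upright and square to the coder (value of joint code_wheel above 2.3 rad and value of joint carriage above 0.001 m and contact force between tub and coder above 0.5 N and x of wheel_axis in the frame of tub below -0.05 m and y of wheel_axis in the frame of tub between -0.075 and -0.03 m and z of wheel_axis in the frame of tub between 0.012 and 0.048 m and angle between tub's own z axis and vertical below 0.14 rad and angle between the x axis of tub and the x axis of coder, either way round below 0.14 rad), for 0.05 s.
2. the sprung wheel has rolled across the end panel, tub upright and square to the coder (value of joint code_wheel above 1.5 rad and value of joint carriage above 0.001 m and contact force between tub and coder above 0.5 N and y of wheel_axis in the frame of tub below -0.07 m and x of wheel_axis in the frame of tub between 0.018 and 0.055 m and z of wheel_axis in the frame of tub between 0.012 and 0.048 m and angle between tub's own z axis and vertical below 0.14 rad and angle between the y axis of tub and the x axis of coder, either way round below 0.14 rad), for 0.05 s.
At the end, for the whole second after the job is handed in: the tub stands upright (within 5 degrees) and at rest on the floor of the drawer's front bay, its front panel towards the drawer's handle, released (x of tub in the frame of front_bay between -0.02 and 0.02 m and y of tub in the frame of front_bay between -0.03 and 0.03 m and z of tub in the frame of front_bay below 0.005 m and angle between tub's own z axis and vertical below 0.08 rad and x of tub_front in the frame of front_bay below -0.02 m and linear speed of tub below 0.02 m/s and contact force between the fingers and tub below 0.1 N); the robot touches nothing.
It fails at once if the white-lidded tub is moved by more than 25 mm (distance of white_tub from where it was at the start of the episode above 0.025 m).
It fails at once if the pickle jar is moved by more than 20 mm (distance of pickle_jar from where it was at the start of the episode above 0.02 m).
It fails at once if the yogurt pot is moved by more than 20 mm (distance of yogurt from where it was at the start of the episode above 0.02 m).
It fails at once if the tomato box is moved by more than 20 mm (distance of tomatoes from where it was at the start of the episode above 0.02 m).
It fails at once if the tub is dropped: out of the fingers it falls faster than 0.45 m/s (a fall of about 10 mm) (linear speed of tub above 0.45 m/s and contact force between the fingers and tub below 0.1 N).
It also fails if it takes over 70 s, if anything falls off the work surface, if the arm or the gripper's body presses on something with over 40 N, if the wrist force passes 120 N, or if a joint passes its speed limit or range.

### The arm

A 6-joint arm with a two-finger parallel gripper is mounted at the origin on the work surface. World frame = base frame: x ahead of the robot, y to its left, z up, the work surface at z = 0. Lengths are in mm, angles in rad, forces in N, time in s.
With the tool pointing down it reaches from about 325 to 775 mm from the base axis. Payload 5.5 kg.
Tool frame: the origin (TCP) lies between the finger pads; the fingertips stand 14 mm ahead of it and the grasp point (between the pads) lies 5 mm behind it (ctrl.finger_overhang is the z of the fingertips in the tool frame, in mm); z points along the fingers, y is the line along which they close (so a half turn about z gives the same grasp; the last joint's range is limited). The gripper opens to 85 mm and grips with 20 to 120 N. Pads are 22 mm wide; open, the fingers measure 114 mm over their backs; the gripper's body (76 mm by 85 mm) begins 54 mm behind the grasp point. The pads swing forward as they close: fully open they stand 13 mm farther back than shut.
Start: joints at [1.132, 0.091, 1.231, -0, 1.82, -0.057], TCP at [223.56, 556.81, 245.275] pointing down, gripper open.
Joint ranges: [-2.87, 2.87], [-0.86, 2.18], [0.17, 2.46], [-1.51, 4.65], [0.06, 2.69], [-2.65, 2.65]. Speed limits (rad/s): [2.57, 2.57, 3.01, 3.14, 3.14, 3.14].

### API

Orientations are given as a unit quaternion [x, y, z, w].
In Python, from station import ctrl, camera gives the robot as it stands.
- The arm moves only by the shell command python3 -m jog 'ROWS' [FORCE]. ROWS is JSON, a list of rows, each a list of 3 entries, a list of its own where there are three numbers: the closure, from -1 (fully open) to 1 (shut), then the shift along the tool's x, y, z in units of 0.25 m (1.0 is 0.25 m), then the turn about the tool's z in units of pi/2 rad (1.0 is pi/2 rad). In form: [[jaw, [x, y, z], yaw], ...]. A call has exactly 8 rows; each row is the pose to reach, as a shift and turn from the pose commanded when the call began, along the tool's axes at that moment; what a row does not reach only later rows make up. A row lasts 1/12 s, in which the tool goes at most 41.7 mm and 7.16 degrees, less where a joint would pass 70% of its speed; a pose out of reach is approached as far as the arm can. A call with a number of a shift or a turn outside -1 to 1 is refused whole. A call with a gripper value outside its range is refused whole. The fingers move at their own pace and stop on an object; FORCE is the grip in N (left out, the last holds). Time passes only in rows, so rows that repeat a pose let the fingers close, or fill a call up. It gives the time, the measured TCP pose, the force, the opening and the grip force at its end, in the units of the state.
- ctrl.get_obs(): the state, without advancing time (a new reading comes with each control period).
- camera(name): name is "scene" or "top" or "wrist"; returns a dict with "pixels" (480x640x3 uint8, red, green, blue), "fx", "fy", "cx", "cy" (pixels), "cam_to_world" (4x4, takes a point from camera to world coordinates); the wrist camera has in their place "hand_eye" (4x4, takes a point from camera to tool coordinates, whose origin is the TCP and whose axes are the flange's). Camera axes: x right, y down, z forward; pixel columns grow to the right and rows downward; lengths in mm; the calibration is good to about 2 mm. A picture is of the moment at which its call begins: read the wrist's pose just before it. There is no depth.
- ctrl.close_job(): hands the job in; it is judged then, once.
The state is a dict: "time": time; "joint_pos": joint angles; "joint_vel": joint speeds; "joint_efforts": joint torques, N m; "eef_pos": TCP position; "ee_rot": TCP orientation; "wrist_force": force on the tool from outside, world axes, zero at the start; "ft_torque": the same for the moment, N m; "width": opening from 0.0 (shut) to 1.0 (fully open); "grasp_force": force on a finger pad.
Only numpy, scipy, OpenCV 4.12 (cv2) and the standard library are available. Lean on these libraries where they do the work, as an engineer would, in place of code of your own. Each camera call takes 0.05 s, during which the arm holds its last target. There are 200 camera calls.

## Working session

There is one attempt and no reset: what is moved stays moved. The work goes in short steps, Python scripts to look and compute and a shell command to move; the robot and the scene stay as the last step left them, time stands still between calls to the robot, and variables do not carry over. Pictures are saved under pics/ and viewed, at most 10 in all, crops included, and the job is handed in when it is done.

```bash
mkdir -p pics; ls; python3 - <<'E'
from station import ctrl,camera
import cv2,numpy as np
for n in("scene","top"):
    c=camera(n); cv2.imwrite(f"pics/{n}0.png",c["pixels"][:,:,::-1]); print(n,c["fx"],c["fy"],c["cx"],c["cy"],np.round(c["cam_to_world"],3).tolist())
o=ctrl.get_obs();print(o)
E
```

```text
pics
scene 516.1319558716294 516.1319558716294 312.82994944192353 241.29177044103287 [[-0.088, 0.632, -0.77, 1690.528], [0.996, 0.066, -0.06, 207.827], [0.013, -0.772, -0.635, 1054.037], [0.0, 0.0, 0.0, 1.0]]
top 582.6134278560417 582.6134278560417 317.5909721563148 243.24968245019346 [[0.01, -0.994, 0.108, 343.501], [-1.0, -0.012, -0.014, 136.17], [0.015, -0.108, -0.994, 1750.25], [0.0, 0.0, 0.0, 1.0]]
{'time': 0.1, 'joint_pos': array([ 1.13230626e+00,  9.18050014e-02,  1.23177655e+00,  1.71418284e-05,
        1.81976407e+00, -5.67349703e-02]), 'joint_vel': array([ 0.00066812, -0.00168537, -0.00257155, -0.00201918,  0.00086172,
        0.00055455]), 'joint_efforts': array([ 1.53388479e-03, -4.60217392e+01, -4.19219184e+01, -1.05272461e-04,
        1.05393317e-02, -2.37532413e-05]), 'eef_pos': array([223.45357589, 556.60387918, 244.24480628]), 'ee_rot': array([ 1.89718439e-01,  9.81838146e-01, -8.47713280e-04, -2.22872066e-04]), 'wrist_force': array([-0.51927292,  0.02047624,  0.24672446]), 'ft_torque': array([ 0.02080833,  0.03329933, -0.00274805]), 'grasp_force': 0.0, 'width': 1.002136128514966}
```

View pics/scene0.png

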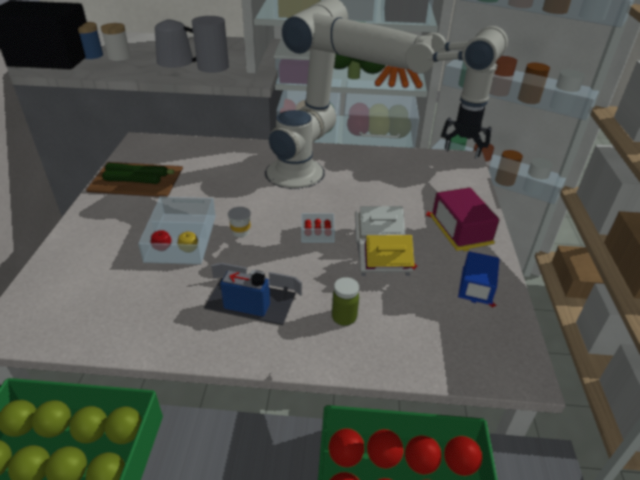

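View pics/top0.png

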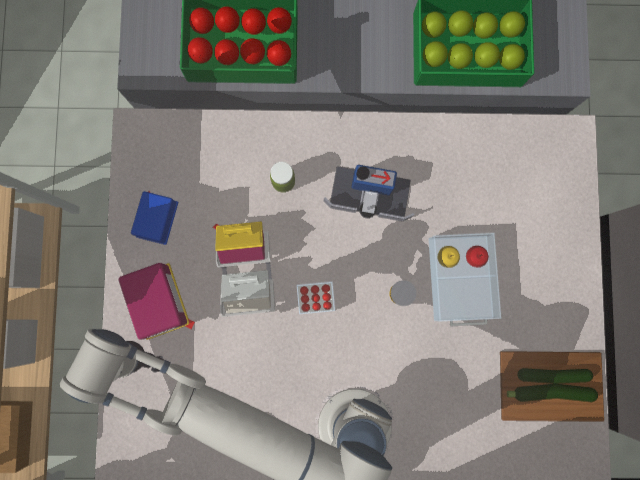

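Scene view: yellow-lidded tub in the rack's front cradle, the far one, at about (388,250). White tub is behind it at (382,220), pickle jar at (345,302), coder at (247,293), drawer at (180,232), blue and large beet decoys on the right. Top view: yellow lid spans u 216–263, v 222–262. The coder wheel is near (368,203) with its arrow pointing image-right (world −y). The drawer's empty bay is at (466,297) with the handle at (465,322).

```bash
cat > h.py <<'E'
from station import ctrl,camera
import cv2,numpy as np
from scipy.spatial.transform import Rotation as R
def shot(n):
    o=ctrl.get_obs(); c=camera(n)
    if n=="wrist":
        T=np.eye(4);T[:3,:3]=R.from_quat(o["ee_rot"]).as_matrix();T[:3,3]=o["eef_pos"];c["T"]=T@np.array(c["hand_eye"])
    else: c["T"]=np.array(c["cam_to_world"])
    return c
def ray(c,u,v):
    d=c["T"][:3,:3]@np.array([(u-c["cx"])/c["fx"],(v-c["cy"])/c["fy"],1.]);return c["T"][:3,3],d
def onz(c,u,v,z):
    p,d=ray(c,u,v);return p+d*(z-p[2])/d[2]
def proj(c,P):
    q=np.linalg.inv(c["T"])@np.append(P,1.);return np.array([c["fx"]*q[0]/q[2]+c["cx"],c["fy"]*q[1]/q[2]+c["cy"]])
def tri(*cuv):
    A=np.zeros((3,3));b=np.zeros(3)
    for c,uv in cuv:
        p,d=ray(c,*uv);d=d/np.linalg.norm(d);M=np.eye(3)-np.outer(d,d);A+=M;b+=M@p
    P=np.linalg.solve(A,b);return P,[np.round(proj(c,P)-uv,1) for c,uv in cuv]
def mask(c,lo,hi):
    return cv2.inRange(cv2.cvtColor(c["pixels"],cv2.COLOR_RGB2HSV),np.array(lo),np.array(hi))
def state():
    o=ctrl.get_obs();X=R.from_quat(o["ee_rot"]).as_matrix();print("t%.2f"%o["time"],"tcp",np.round(o["eef_pos"],1),"yaw_y %.1f"%np.degrees(np.arctan2(X[1,1],X[0,1])),"F",np.round(o["wrist_force"],1),"w%.2f g%.1f"%(o["width"],o["grasp_force"]),"j",np.round(o["joint_pos"],2))
    return X
def go(dw,dyaw=0): # world shift mm, yaw deg (world ccw) -> jog units
    o=ctrl.get_obs();X=R.from_quat(o["ee_rot"]).as_matrix();print("jog shift",np.round(X.T@np.array(dw)/250,4),"yaw(about tool z)",round(-dyaw/90,4))
E
python3 - <<'E'
from h import *
X=state();c=shot("top");s=shot("scene");w=shot("wrist")
print(ctrl.finger_overhang,np.round(X,3).tolist()); print(np.round(w["hand_eye"],3).tolist(),w["fx"])
for n,k in(("top",c),("scene",s)):
    m=mask(k,(22,150,80),(35,255,255));nn,l,st,ce=cv2.connectedComponentsWithStats(m)
    for i in range(1,nn):
        if st[i,4]>60: print(n,st[i],ce[i])
for uv in((240,228),(217,224),(263,224)): print(onz(c,*uv,119))
for n,uv,z in(("wheel",(368,203),46),("armid",(377,178),110),("jar",(281,170),120),("bay",(466,297),4),("tom",(316,297),30),("yog",(402,291),77),("bayFL",(436,319),75),("bayFR",(500,319),75)): print(n,np.round(onz(c,*uv,z)))
E
```

```text
t0.10 tcp [223.5 556.6 244.2] yaw_y 68.1 F [-0.5  0.   0.2] w1.00 g0.0 j [ 1.13  0.09  1.23  0.    1.82 -0.06]
14.0 [[-0.928, 0.373, -0.001], [0.373, 0.928, -0.002], [0.0, -0.002, -1.0]]
[[0.0, -0.965, -0.263, 65.905], [1.0, 0.0, 0.0, -0.658], [-0.0, -0.263, 0.965, -128.398], [0.0, 0.0, 0.0, 1.0]] 404.6241662925512
top [448  11  25  25 451] [459.90687361  22.70066519]
top [425  12  21  25 364] [434.78296703  23.02197802]
top [475  13  22  24 422] [485.2985782   24.67061611]
top [500  12  25  24 461] [511.45986985  23.65292842]
top [425  42  22  24 408] [435.07843137  53.05392157]
top [475  43  24  24 453] [486.4415011  54.3200883]
top [450  44  22  24 420] [460.06428571  55.27380952]
top [501  45  23  24 428] [512.08878505  56.02336449]
top [ 216  222   47   29 1136] [238.58362676 236.07306338]
top [442 248  17  19 255] [449.57254902 256.34901961]
top [167 264  22  60  78] [178.1025641  292.66666667]
scene [432 215  61  35 200] [459.275 239.035]
scene [179 233  18  11 163] [187.44785276 238.26993865]
scene [ 366  235   48   32 1386] [389.34343434 250.59451659]
scene [ 52 404  15  16  66] [ 58.65151515 410.90909091]
scene [ 81 419  21  18  98] [ 89.75510204 426.98979592]
scene [ 18 449  17  16  64] [ 26.84375 456.25   ]
scene [ 63 452  18  20  73] [ 70.56164384 461.02739726]
scene [ 52 456  14  24  97] [ 58.43298969 467.83505155]
scene [ 65 458  18  22  74] [ 74.97297297 470.98648649]
scene [ 95 461  12  19  65] [ 99.95384615 471.89230769]
[562.16086778 333.02370232 119.        ]
[572.73093741 398.03160224 119.        ]
[574.35564955 268.50468124 119.        ]
wheel [652. -36.  46.]
armid [713. -55. 110.]
jar [730. 220. 120.]
bay [ 377. -334.    4.]
tom [372. 116.  30.]
yog [ 391. -130.   77.]
bayFL [ 312. -228.   75.]
bayFR [ 314. -412.   75.]
```

```bash
python3 - <<'E'
from h import *
go((310,-224,66),22)
E
```

```text
jog shift [-1.4845 -0.3697 -0.2638] yaw(about tool z) -0.2444
```

```bash
python3 -m jog '[[-1,[-0.1,-0.02,-0.02],0],[-1,[-0.2,-0.05,-0.05],0],[-1,[-0.33,-0.08,-0.08],0],[-1,[-0.45,-0.11,-0.1],0],[-1,[-0.55,-0.14,-0.13],0],[-1,[-0.65,-0.16,-0.15],0],[-1,[-0.74,-0.185,-0.2],0],[-1,[-0.8,-0.2,-0.26],0]]' 20
python3 -m jog '[[-1,[-0.1,-0.02,0],-0.03],[-1,[-0.2,-0.05,0],-0.06],[-1,[-0.33,-0.08,0],-0.1],[-1,[-0.45,-0.11,0],-0.14],[-1,[-0.55,-0.14,0],-0.2],[-1,[-0.65,-0.16,0],-0.24],[-1,[-0.68,-0.17,0],-0.244],[-1,[-0.68,-0.17,0],-0.244]]'
python3 - <<'E'
from h import *
state();w=shot("wrist");cv2.imwrite("pics/w1.png",w["pixels"][:,:,::-1])
E
```

```text
time: 0.92
eef_pos: [392.0, 434.2, 309.3]
ee_rot: [0.191, 0.982, -0.001, -0.0]
wrist_force: [-0.6, -0.2, -0.3]
width: 0.997
grasp_force: 0.0
time: 1.58
eef_pos: [533.8, 331.6, 309.4]
ee_rot: [0.001, 1.0, -0.0, -0.001]
wrist_force: [-0.5, 0.1, 0.8]
width: 1.0
grasp_force: 0.0
t1.58 tcp [533.8 331.6 309.4] yaw_y 89.9 F [-0.5  0.1  0.8] w1.00 g0.0 j [ 0.5   0.2   1.   -0.    1.95 -1.07]
```

View pics/w1.png

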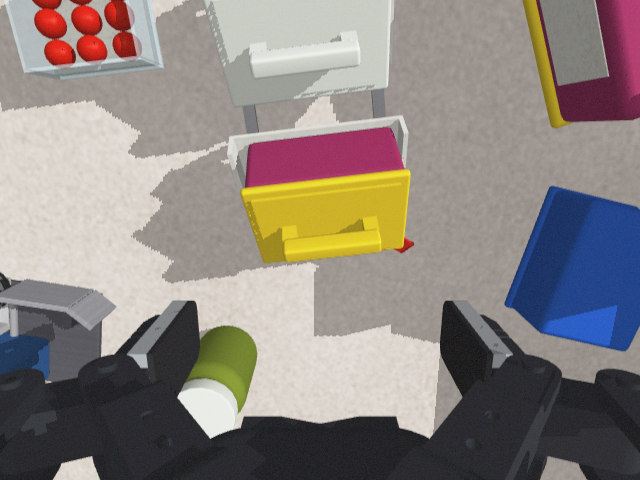

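Wrist view: the bar runs from about (285,250) to (381,242), rotated a few degrees. The red tab is at (404,244), on the world +... image-right side. Next: two offset views for triangulation.

```bash
python3 -m jog '[[-1,[0,0.05,0],0],[-1,[0,0.12,0],0],[-1,[0,0.2,0],0],[-1,[0,0.27,0],0],[-1,[0,0.3,0],0],[-1,[0,0.3,0],0],[-1,[0,0.3,0],0],[-1,[0,0.3,0],0]]'
python3 - <<'E'
from h import *
import pickle
state();w=shot("wrist");pickle.dump(w,open("wa.pkl","wb"))
E
python3 -m jog '[[-1,[0,-0.1,0],0],[-1,[0,-0.22,0],0],[-1,[0,-0.34,0],0],[-1,[0,-0.46,0],0],[-1,[0,-0.56,0],0],[-1,[0,-0.6,0],0],[-1,[0,-0.6,0],0],[-1,[0,-0.6,0],0]]'
python3 - <<'E'
from h import *
import pickle
state();w=shot("wrist");pickle.dump(w,open("wb.pkl","wb"))
a=pickle.load(open("wa.pkl","rb"))
out=[]
for c in(a,w):
    u,v=proj(c,np.array([565,333,119.]));u=int(u)-60;v=int(v)-50;print(u,v)
    out.append(cv2.resize(c["pixels"][v:v+100,u:u+130],None,fx=6,fy=6/2*1.0,interpolation=cv2.INTER_CUBIC))
cv2.imwrite("pics/ab.png",np.vstack(out)[:,:,::-1])
E
```

```text
time: 2.3
eef_pos: [532.0, 408.0, 310.6]
ee_rot: [-0.001, 1.0, -0.0, 0.0]
wrist_force: [0.3, 0.7, 0.2]
width: 1.001
grasp_force: 0.0
t2.30 tcp [532.  408.  310.6] yaw_y 90.1 F [0.3 0.7 0.2] w1.00 g0.0 j [ 0.6   0.32  0.86 -0.    1.97 -0.97]
time: 3.02
eef_pos: [532.6, 257.8, 310.8]
ee_rot: [-0.0, 1.0, 0.0, 0.0]
wrist_force: [1.0, 0.6, 0.2]
width: 0.998
grasp_force: 0.0
t3.02 tcp [532.6 257.8 310.8] yaw_y 90.0 F [1.  0.6 0.2] w1.00 g0.0 j [ 0.39  0.09  1.11  0.    1.94 -1.18]
169 202
350 202
```

View pics/ab.png

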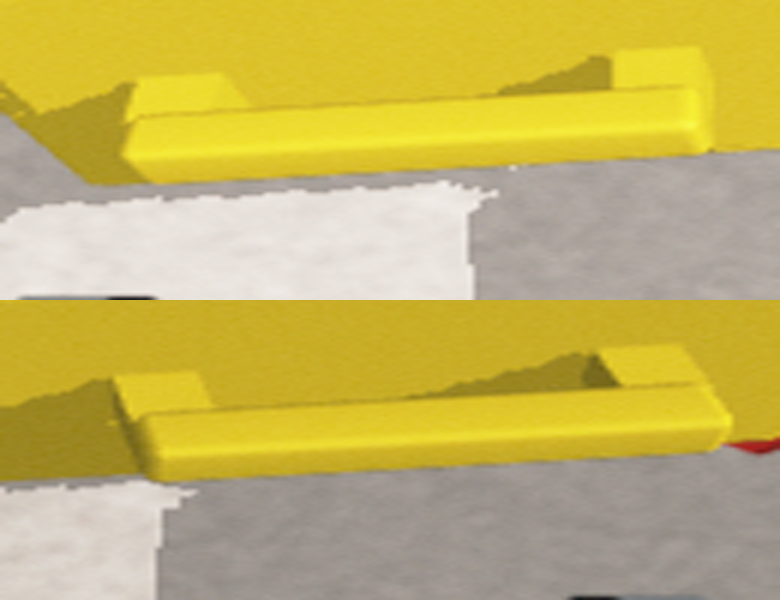

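Both crops (a above, b below) show the bar's rear face and top face, with their ends visible. I'll triangulate corner pairs.

```bash
python3 - <<'E'
from h import *
import pickle
a=pickle.load(open("wa.pkl","rb"));b=pickle.load(open("wb.pkl","rb"))
P={}
for n,pa,pb in(("RB_L",(133,117),(155,113)),("RB_R",(692,87),(710,84)),("FT_L",(155,182),(165,181)),("FT_R",(710,152),(724,148))):
    P[n],r=tri((a,np.array([169+pa[0]/6,202+pa[1]/3])),(b,np.array([350+pb[0]/6,202+pb[1]/3])));print(n,np.round(P[n],1),r)
L=(P["RB_L"]+P["FT_L"])/2;Q=(P["RB_R"]+P["FT_R"])/2
print("ctr",(L+Q)/2,"len",np.linalg.norm(L-Q),"yaw",np.degrees(np.arctan2(L[1]-Q[1],L[0]-Q[0])),"L",L,"R",Q)
# lid edge check red tab & top cam: bar
E
```

```text
RB_L [553.8 303.1 122.2] [array([-0. , -0.3]), array([0. , 0.3])]
RB_R [546.3 378.6 119.1] [array([-0. , -0.1]), array([-0. ,  0.1])]
FT_L [572.3 304.9 123.5] [array([-0. ,  0.2]), array([-0. , -0.2])]
FT_R [563.5 381.  122.5] [array([-0. , -0.2]), array([0. , 0.2])]
ctr [558.97359555 341.91139413 121.80423637] len 76.2941512061235 yaw -83.86824453019587 L [563.04675727 303.99674839 122.84748586] R [554.90043383 379.82603986 120.76098689]
```

```bash
python3 -m jog '[[-1,[-0.02,0.07,0.08],0],[-1,[-0.04,0.16,0.16],-0.01],[-1,[-0.06,0.24,0.24],-0.03],[-1,[-0.08,0.3,0.32],-0.05],[-1,[-0.106,0.336,0.4],-0.068],[-1,[-0.106,0.336,0.5],-0.068],[-1,[-0.106,0.336,0.58],-0.068],[-1,[-0.106,0.336,0.58],-0.068]]'
python3 - <<'E'
from h import *
state();w=shot("wrist");cv2.imwrite("pics/w2.png",w["pixels"][:,:,::-1])
E
```

```text
time: 3.73
eef_pos: [556.5, 343.1, 158.3]
ee_rot: [-0.055, 0.998, -0.002, -0.005]
wrist_force: [-1.3, -1.1, -0.7]
width: 0.998
grasp_force: 0.0
t3.73 tcp [556.5 343.1 158.3] yaw_y 96.3 F [-1.3 -1.1 -0.7] w1.00 g0.0 j [ 0.5   0.24  1.21  0.    1.69 -1.18]
```

View pics/w2.png

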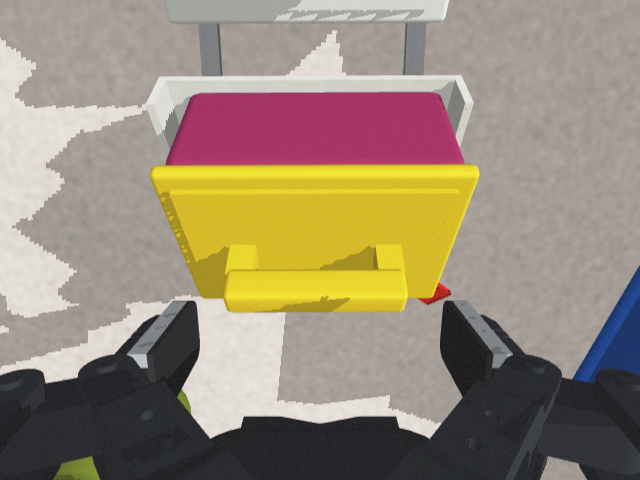

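The bar is square to the fingers; its centre is at column ~315 against a finger midline of ~319.5, about 1.8 mm towards −tool y. I'll settle, then check.

```bash
python3 -m jog '[[-1,[0,-0.002,0.03],0],[-1,[0,-0.002,0.06],0],[-1,[0,-0.002,0.08],0],[-1,[0,-0.002,0.08],0],[-1,[0,-0.002,0.08],0],[-1,[0,-0.002,0.08],0],[-1,[0,-0.002,0.08],0],[-1,[0,-0.002,0.08],0]]'
python3 - <<'E'
from h import *
state();w=shot("wrist");cv2.imwrite("pics/w3.png",w["pixels"][:,:,::-1]);print(w["cx"],w["cy"])
m=mask(w,(20,150,60),(35,255,255))
for v in range(280,350,8):
    u=np.where(m[v])[0]
    if len(u):print(v,u.min(),u.max())
for z in(106,119,131):print(z,proj(w,np.array([559,341.7,z])))
E
```

```text
time: 4.45
eef_pos: [559.2, 341.7, 145.9]
ee_rot: [-0.054, 0.999, 0.0, 0.0]
wrist_force: [0.3, 0.1, 0.5]
width: 0.999
grasp_force: 0.0
t4.45 tcp [559.2 341.7 145.9] yaw_y 96.2 F [0.3 0.1 0.5] w1.00 g0.0 j [ 0.5   0.24  1.24 -0.    1.66 -1.18]
319.47162824874385 238.9779869900287
280 188 449
288 191 446
296 195 442
304 220 417
312 223 414
106 [321.26251883 282.7693414 ]
119 [321.40626956 294.34688159]
131 [321.559519   306.68943804]
```

```bash
python3 -m jog '[[-1,[0,-0.003,0.02],0],[-1,[0,-0.003,0.04],0],[-1,[0,-0.003,0.06],0],[-1,[0,-0.003,0.08],0],[-1,[0,-0.003,0.1],0],[-1,[0,-0.003,0.12],0],[-1,[0,-0.003,0.12],0],[-1,[0,-0.003,0.12],0]]' 30
python3 - <<'E'
from h import *
state();w=shot("wrist");cv2.imwrite("pics/w4.png",w["pixels"][:,:,::-1])
E
```

```text
time: 5.17
eef_pos: [558.8, 340.8, 114.6]
ee_rot: [-0.054, 0.999, -0.0, -0.0]
wrist_force: [-0.1, -0.5, -0.3]
width: 0.998
grasp_force: 0.0
t5.17 tcp [558.8 340.8 114.6] yaw_y 96.2 F [-0.1 -0.5 -0.3] w1.00 g0.0 j [ 0.5   0.25  1.28 -0.    1.61 -1.18]
```

View pics/w4.png

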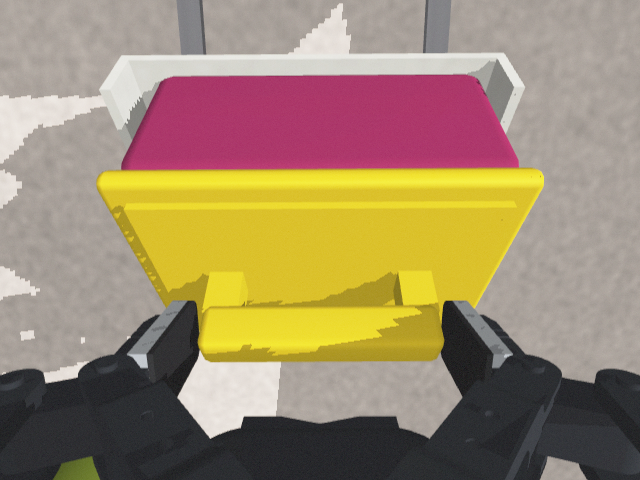

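Bar ends at columns 199 and 443 sit just inside the pads, with no contact force. Down 6 mm more and close.

```bash
python3 -m jog '[[-1,[0,0,0.01],0],[-1,[0,0,0.024],0],[-1,[0,0,0.024],0],[0,[0,0,0.024],0],[1,[0,0,0.024],0],[1,[0,0,0.024],0],[1,[0,0,0.024],0],[1,[0,0,0.024],0]]' 30
python3 -m jog '[[1,[0,0,0],0],[1,[0,0,-0.01],0],[1,[0,0,-0.03],0],[1,[0,0,-0.05],0],[1,[0,0,-0.07],0],[1,[0,0,-0.1],0],[1,[0,0,-0.12],0],[1,[0,0,-0.12],0]]'
python3 - <<'E'
from h import *
state();w=shot("wrist");cv2.imwrite("pics/w5.png",w["pixels"][:,:,::-1])
E
```

```text
time: 5.88
eef_pos: [558.9, 341.0, 109.1]
ee_rot: [-0.054, 0.999, 0.0, -0.0]
wrist_force: [-1.3, 1.0, -0.4]
width: 0.931
grasp_force: 39.4
time: 6.55
eef_pos: [559.8, 341.2, 141.7]
ee_rot: [-0.054, 0.999, 0.001, 0.002]
wrist_force: [0.6, 0.3, -2.2]
width: 0.929
grasp_force: 39.0
t6.55 tcp [559.8 341.2 141.7] yaw_y 96.2 F [ 0.6  0.3 -2.2] w0.93 g39.0 j [ 0.5   0.24  1.25 -0.    1.65 -1.18]
```

View pics/w5.png

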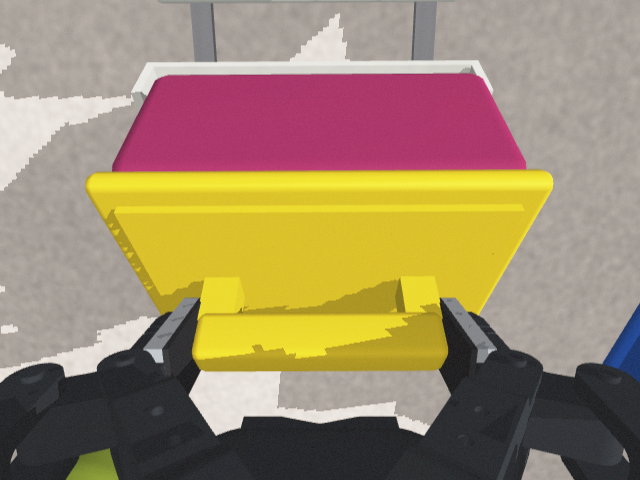

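Held and lifted, still tilted about 35°. I'll raise it clear at minimum force and measure the tilt from the lid's rear edge.

```bash
cat >> h.py <<'E'
def tilt():
    o=ctrl.get_obs();X=R.from_quat(o["ee_rot"]).as_matrix();w=shot("wrist");m=mask(w,(20,120,50),(35,255,255))
    rows=[np.where(m[:,u])[0].min() for u in range(270,371,10) if m[:,u].any()];v=np.median(rows)
    piv=o["eef_pos"]+X@np.array([0,0,-11.5])
    def f(t):
        best=1e9
        for a,b in((47,-24),(47,-34)):   # lid rear edge, top and underside; tool x = tub x
            p=piv+X@np.array([a*np.cos(t)-b*0-(-b)*np.sin(t)*-1*-1,0,0])+np.array([0,0,a*np.sin(t)+b*np.cos(t)])
            best=min(best,proj(w,p)[1])
        return best
    T=np.radians(np.arange(-20,60,.5));e=[f(t) for t in T]
    print("edge row",v,"tilt deg",np.degrees(T[np.argmin(np.abs(np.array(e)-v))]),"rows@0,35",round(f(0)),round(f(np.radians(35))));return w
E
python3 -m jog '[[1,[0,0,-0.03],0],[1,[0,0,-0.06],0],[1,[0,0,-0.1],0],[1,[0,0,-0.14],0],[1,[0,0,-0.18],0],[1,[0,0,-0.2],0],[1,[0,0,-0.2],0],[1,[0,0,-0.2],0]]' 20
python3 - <<'E'
from h import *
state();tilt()
E
```

```text
time: 7.27
eef_pos: [559.3, 341.0, 189.9]
ee_rot: [-0.054, 0.999, 0.0, 0.001]
wrist_force: [0.3, 0.1, -4.3]
width: 0.929
grasp_force: 39.0
t7.27 tcp [559.3 341.  189.9] yaw_y 96.2 F [ 0.3  0.1 -4.3] w0.93 g39.0 j [ 0.5   0.24  1.17  0.    1.74 -1.18]
edge row 171.0 tilt deg -6.5 rows@0,35 182 278
```

```bash
sed -i 's/a\*np.cos(t)-b\*0-(-b)\*np.sin(t)\*-1\*-1/a*np.cos(t)-b*np.sin(t)/' h.py
python3 - <<'E'
from h import *
w=tilt();cv2.imwrite("pics/w6.png",w["pixels"][:,:,::-1]);print((mask(w,(155,80,40),(179,255,255))>0).sum())
w5=cv2.imread("pics/w5.png")[:,:,::-1];print((mask({"pixels":np.ascontiguousarray(w5)},(155,80,40),(179,255,255))>0).sum())
E
```

```text
edge row 171.0 tilt deg 9.5 rows@0,35 182 159
35552
35506
```

```bash
python3 - <<'E'
from h import *
c=shot("top");s=shot("scene")
x0,y0,x1,y1=320,150,440,230
cv2.imwrite("pics/cod.png",np.vstack([cv2.resize(c["pixels"][150:225,320:440],None,fx=5,fy=4,interpolation=cv2.INTER_CUBIC),cv2.resize(s["pixels"][255:325,200:320],None,fx=5,fy=4,interpolation=cv2.INTER_CUBIC)])[:,:,::-1])
# housing top blue, arrow red (plane z=110)
for nm,lo,hi in(("blue",(100,100,50),(125,255,255)),("red",(0,150,100),(8,255,255))):
    m=mask(c,lo,hi);z=np.zeros_like(m);z[150:225,320:440]=m[150:225,320:440];pts=cv2.findNonZero(z)[:,0]
    W=np.array([onz(c,u,v,110)[:2] for u,v in pts],np.float32);print(nm,len(W),W.mean(0),cv2.minAreaRect(W))
m=mask(c,(75,20,0),(115,255,255))
# drawer outline: print tall edges
E
```

```text
blue 253 [694.9272   -55.806896] ((708.2399291992188, -47.15992736816406), (116.6882553100586, 69.39424133300781), 80.28277587890625)
red 28 [716.2558  -73.76002] ((717.8847045898438, -66.85273742675781), (32.848690032958984, 34.20455551147461), 34.61025619506836)
```

View pics/cod.png

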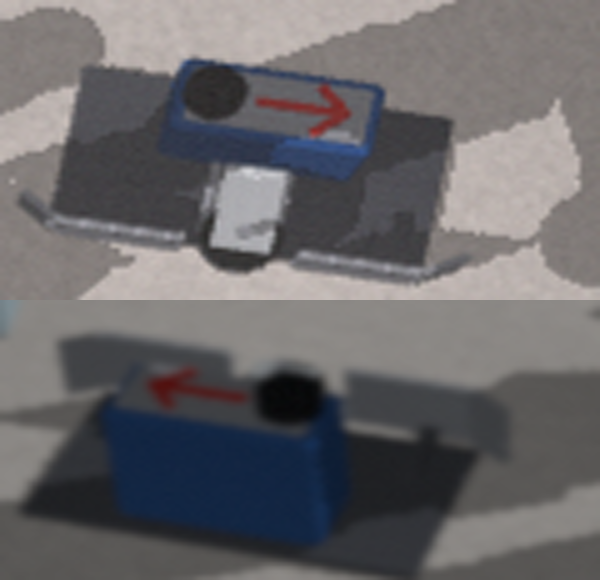

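Top crop: the rails run from (330,204.5) to (405,219) px and the wheel front is at (368,217.5). The base plate does not extend in front of the rails.

```bash
python3 - <<'E'
from h import *
c=shot("top")
f=lambda x,y:(320+x/5,150+y/4)
A=[onz(c,*f(*p),60)[:2] for p in((50,222),(185,242),(295,257),(425,279))]
for a in A: print(np.round(a,1))
P=np.array(A);d=P[3]-P[0];d/=np.linalg.norm(d);print("len",np.linalg.norm(P[3]-P[0]),"feed dir ang",np.degrees(np.arctan2(d[1],d[0])))
print("wheelfront",onz(c,*f(240,272),46)); print("rail mid",P.mean(0))
h=[onz(c,*f(*p),110)[:2] for p in((188,60),(383,87),(168,122),(365,150))];print("housing",np.round(h,1))
# drawer corners guess at rim z=75 + handle
for p in((430,235),(494,233),(500,320),(434,322)):print("drw",np.round(onz(c,*p,75),1))
g=cv2.Canny(cv2.cvtColor(c["pixels"],cv2.COLOR_RGB2GRAY),40,100)[225:335,420:510]
for l in cv2.HoughLinesP(g,1,np.pi/360,18,minLineLength=25,maxLineGap=4)[:,0]: 
    q=l+np.array([420,225,420,225]);print(q,np.round(onz(c,q[0],q[1],75)[:2]),np.round(onz(c,q[2],q[3],75)[:2]))
E
```

```text
[640.1  77.7]
[626.2  -1.8]
[615.9 -66.6]
[ 600.5 -143.1]
len 224.29577946949541 feed dir ang -100.1544288941355
wheelfront [606.51093509 -35.6458003   46.        ]
rail mid [620.68525314 -33.45977294]
housing [[ 750.4    0.9]
 [ 732.2 -111.4]
 [ 704.8   12.3]
 [ 686.  -100.9]]
drw [ 554.4 -213.2   75. ]
drw [ 562.6 -400.1   75. ]
drw [ 311.5 -411.7   75. ]
drw [ 303.9 -222.    75. ]
[497 267 501 318] [ 463. -407.] [ 317. -415.]
[438 276 439 303] [ 436. -235.] [ 358. -237.]
[489 262 492 302] [ 478. -384.] [ 363. -390.]
[429 239 494 235] [ 543. -210.] [ 557. -400.]
[436 234 494 232] [ 558. -231.] [ 565. -400.]
[431 279 488 276] [ 427. -215.] [ 437. -380.]
[437 320 463 319] [ 310. -231.] [ 313. -305.]
[453 326 486 324] [ 293. -276.] [ 300. -371.]
```

```bash
python3 - <<'E'
from h import *
go((16,-201,-70),-16.3)
E
```

```text
jog shift [ 0.0229 -0.8061  0.2805] yaw(about tool z) 0.1811
```

```bash
python3 -m jog '[[1,[0,-0.06,0],0],[1,[0,-0.16,0],0.02],[1,[0.01,-0.28,0],0.05],[1,[0.01,-0.42,0],0.09],[1,[0.02,-0.56,0.05],0.13],[1,[0.02,-0.68,0.1],0.17],[1,[0.023,-0.77,0.18],0.181],[1,[0.023,-0.806,0.26],0.181]]'
python3 -m jog '[[1,[0,0,0.02],0],[1,[0,0,0.03],0],[1,[0,0,0.04],0],[1,[0,0,0.04],0],[1,[0,0,0.04],0],[1,[0,0,0.04],0],[1,[0,0,0.04],0],[1,[0,0,0.04],0]]'
python3 - <<'E'
from h import *
state();w=tilt();print((mask(w,(155,80,40),(179,255,255))>0).sum())
E
```

```text
time: 8.18
eef_pos: [575.6, 135.9, 124.3]
ee_rot: [0.09, 0.996, -0.001, 0.001]
wrist_force: [-0.0, 0.2, -3.6]
width: 0.932
grasp_force: 39.0
time: 8.85
eef_pos: [575.3, 140.4, 114.9]
ee_rot: [0.088, 0.996, 0.0, 0.0]
wrist_force: [0.0, 0.6, -4.2]
width: 0.933
grasp_force: 38.9
t8.85 tcp [575.3 140.4 114.9] yaw_y 80.0 F [ 0.   0.6 -4.2] w0.93 g38.9 j [ 0.18  0.08  1.47 -0.    1.59 -1.21]
edge row 171.0 tilt deg 9.0 rows@0,35 182 158
35564
```

```bash
python3 -m jog '[[1,[0,0,0.02],0],[1,[0,0,0.04],0],[1,[0,0,0.06],0],[1,[0,0,0.075],0],[1,[0,0,0.085],0],[1,[0,0,0.085],0],[1,[0,0,0.085],0],[1,[0,0,0.085],0]]'
python3 - <<'E'
from h import *
state()
E
```

```text
time: 9.57
eef_pos: [575.1, 139.9, 93.0]
ee_rot: [0.088, 0.996, -0.0, -0.0]
wrist_force: [-0.8, -0.5, -3.3]
width: 0.928
grasp_force: 39.2
t9.57 tcp [575.1 139.9  93. ] yaw_y 79.9 F [-0.8 -0.5 -3.3] w0.93 g39.2 j [ 0.18  0.09  1.5  -0.    1.55 -1.21]
```

```bash
python3 -m jog '[[1,[0,0,0.01],0],[1,[0.01,0,0.016],0],[1,[0.03,0,0.014],0],[1,[0.05,0,0.012],0],[1,[0.072,0,0.012],0],[1,[0.095,0,0.014],0],[1,[0.12,0,0.016],0],[1,[0.12,0,0.016],0]]'
python3 - <<'E'
from h import *
state();w=tilt();cv2.imwrite("pics/w7.png",w["pixels"][:,:,::-1]);print((mask(w,(155,80,40),(179,255,255))>0).sum())
E
```

```text
time: 10.23
eef_pos: [547.4, 144.9, 92.7]
ee_rot: [0.088, 0.996, 0.0, 0.004]
wrist_force: [0.6, -3.0, 8.0]
width: 0.927
grasp_force: 41.5
t10.23 tcp [547.4 144.9  92.7] yaw_y 79.9 F [ 0.6 -3.   8. ] w0.93 g41.5 j [ 0.2   0.02  1.58 -0.    1.54 -1.19]
edge row 178.0 tilt deg 2.5 rows@0,35 181 158
18907
```

It's righting: visible wall area has halved. Continue the arc.

```bash
python3 -m jog '[[1,[0.02,0,0.001],0],[1,[0.04,0,0.004],0],[1,[0.06,0,0.009],0],[1,[0.08,0,0.013],0],[1,[0.1,0,0.019],0],[1,[0.12,0,0.026],0],[1,[0.13,0,0.03],0],[1,[0.13,0,0.03],0]]'
python3 - <<'E'
from h import *
state();w=tilt();cv2.imwrite("pics/w8.png",w["pixels"][:,:,::-1]);print((mask(w,(155,80,40),(179,255,255))>0).sum())
E
```

```text
time: 10.95
eef_pos: [514.2, 150.9, 83.2]
ee_rot: [0.088, 0.996, 0.0, 0.002]
wrist_force: [0.7, -2.8, 5.0]
width: 0.923
grasp_force: 42.7
t10.95 tcp [514.2 150.9  83.2] yaw_y 79.9 F [ 0.7 -2.8  5. ] w0.92 g42.7 j [ 0.22 -0.05  1.67 -0.    1.53 -1.17]
edge row 195.0 tilt deg -9.5 rows@0,35 182 158
4982
```

View pics/w8.png

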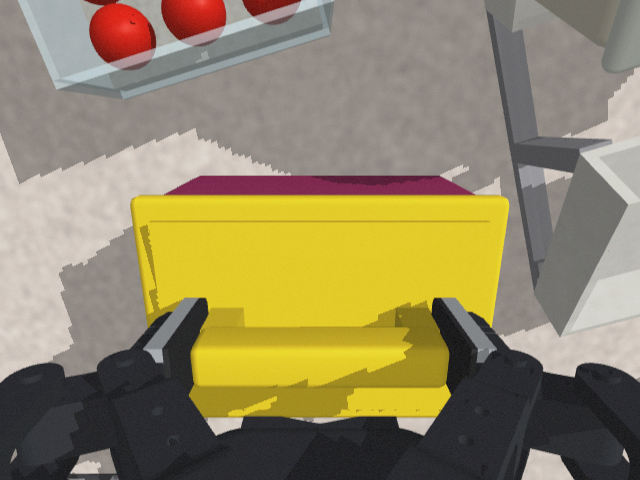

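```bash
cat >> h.py <<'E'
from scipy.optimize import least_squares
def tilt2(w,vl,vb):
    K=np.array(w["hand_eye"]);Ki=np.linalg.inv(K)
    def row(p): q=Ki@np.array([p[0],0,p[1],1]);return w["fy"]*q[1]/q[2]+w["cy"]
    def f(s):
        t,pz=s;P=lambda a,b:(a*np.cos(t)-b*np.sin(t),pz-(a*np.sin(t)+b*np.cos(t)))
        return [min(row(P(47,-24)),row(P(47,-31)))-vl,row(P(45,-94))-vb]
    r=least_squares(f,[.2,-11]);return np.degrees(r.x[0]),r.x[1],r.cost
E
python3 - <<'E'
from h import *
w=shot("wrist")
print(tilt2(w,172,75),tilt2(w,196,177))
E
```

```text
(np.float64(28.534665730040825), np.float64(-35.84995722205183), np.float64(7.787129985362487e-25)) (np.float64(0.2723918943673587), np.float64(-42.116452388648916), np.float64(1.454028420503369e-26))
```

```bash
python3 - <<'E'
from h import *
w=shot("wrist");Ki=np.linalg.inv(np.array(w["hand_eye"]))
def row(p): q=Ki@np.array([p[0],0,p[1],1]);return w["fy"]*q[1]/q[2]+w["cy"]
def P(s,a,b): t,px,pz=s;return (px+a*np.cos(t)-b*np.sin(t),pz-(a*np.sin(t)+b*np.cos(t)))
def f(s): return [row(P(s,47,-25))-197,row(P(s,45,-94))-177,row(P(s,7.5,8))-327,row(P(s,-7.5,8))-387,row(P(s,-47,-24))-416]
r=least_squares(f,[0,0,-11]);print(np.degrees(r.x[0]),r.x[1:],r.fun)
for t in(0,5,10,15,20):
  print(t,[round(row(P((np.radians(t),0,-11),*ab))) for ab in((47,-25),(45,-94),(7.5,8),(-7.5,8),(-47,-24))])
E
```

```text
-0.6817791768917691 [-3.33806077 -7.76092345] [-3.51145088  1.68933271  9.07424634 -8.14796639  1.13402539]
0 [185, 171, 332, 376, 414]
5 [181, 156, 335, 376, 403]
10 [177, 140, 338, 377, 392]
15 [175, 125, 342, 377, 381]
20 [174, 109, 345, 376, 370]
```

Upright within about 1–2°. Grip harder, lift 8 mm, and go to the pre-contact position for the front panel.

```bash
python3 -m jog '[[1,[0,0,0],0],[1,[0,0,0],0],[1,[0,0,0],0],[1,[0,0,-0.01],0],[1,[0,0,-0.02],0],[1,[0,0,-0.032],0],[1,[0,0,-0.032],0],[1,[0,0,-0.032],0]]' 110
python3 -m jog '[[1,[0,-0.04,0],0],[1,[-0.04,-0.12,0],0],[1,[-0.1,-0.22,0],0],[1,[-0.16,-0.32,0],0],[1,[-0.21,-0.42,0],0],[1,[-0.25,-0.48,0],0],[1,[-0.25,-0.5,0],0],[1,[-0.25,-0.5,0],0]]'
python3 - <<'E'
from h import *
state();w=shot("wrist");cv2.imwrite("pics/w9.png",w["pixels"][:,:,::-1]);print((mask(w,(155,80,40),(179,255,255))>0).sum())
E
```

```text
time: 11.77
eef_pos: [513.3, 151.0, 88.9]
ee_rot: [0.088, 0.996, -0.0, -0.001]
wrist_force: [0.7, -0.0, -4.3]
width: 0.905
grasp_force: 131.9
time: 12.43
eef_pos: [552.8, 15.1, 89.0]
ee_rot: [0.089, 0.996, -0.0, -0.001]
wrist_force: [-0.4, -0.1, -3.6]
width: 0.907
grasp_force: 132.4
t12.43 tcp [552.8  15.1  89. ] yaw_y 79.8 F [-0.4 -0.1 -3.6] w0.91 g132.4 j [-0.03 -0.01  1.61 -0.    1.54 -1.43]
5552
```

```bash
python3 -m jog '[[1,[-0.02,0,0],0],[1,[-0.04,0,0],0],[1,[-0.06,0,0],0],[1,[-0.07,0,0],0],[1,[-0.07,0,0],0],[1,[-0.07,0,0],0],[1,[-0.07,0,0],0],[1,[-0.07,0,0],0]]'
python3 - <<'E'
from h import *
X=state();print(X.T@ctrl.get_obs()["wrist_force"])
E
```

```text
time: 13.15
eef_pos: [570.3, 14.0, 89.5]
ee_rot: [0.088, 0.996, -0.0, -0.0]
wrist_force: [-0.1, 0.3, -3.9]
width: 0.913
grasp_force: 132.4
t13.15 tcp [570.3  14.   89.5] yaw_y 79.9 F [-0.1  0.3 -3.9] w0.91 g132.4 j [-0.04  0.04  1.56  0.    1.54 -1.43]
[0.13543932 0.27078938 3.90740163]
```

No contact yet; advance in small steps.

```bash
for i in 1; do python3 -m jog '[[1,[-0.006,0,0],0],[1,[-0.012,0,0],0],[1,[-0.016,0,0],0],[1,[-0.016,0,0],0],[1,[-0.016,0,0],0],[1,[-0.016,0,0],0],[1,[-0.016,0,0],0],[1,[-0.016,0,0],0]]'; done
python3 -c "
from h import *
X=state();print(X.T@ctrl.get_obs()['wrist_force'])"
python3 -m jog '[[1,[-0.006,0,0],0],[1,[-0.012,0,0],0],[1,[-0.016,0,0],0],[1,[-0.016,0,0],0],[1,[-0.016,0,0],0],[1,[-0.016,0,0],0],[1,[-0.016,0,0],0],[1,[-0.016,0,0],0]]'
python3 -c "
from h import *
X=state();print(X.T@ctrl.get_obs()['wrist_force'])"
```

```text
time: 13.82
eef_pos: [574.3, 13.1, 89.6]
ee_rot: [0.088, 0.996, -0.0, -0.0]
wrist_force: [-3.0, 0.4, -0.4]
width: 0.91
grasp_force: 132.3
t13.82 tcp [574.3  13.1  89.6] yaw_y 79.9 F [-3.   0.4 -0.4] w0.91 g132.3 j [-0.04  0.05  1.55 -0.    1.54 -1.43]
[ 2.97853242 -0.13756927  0.40589041]
time: 14.48
eef_pos: [578.3, 12.5, 89.6]
ee_rot: [0.088, 0.996, 0.0, -0.0]
wrist_force: [-4.1, 1.0, 1.2]
width: 0.914
grasp_force: 132.5
t14.48 tcp [578.3  12.5  89.6] yaw_y 79.9 F [-4.1  1.   1.2] w0.91 g132.5 j [-0.04  0.06  1.54  0.    1.54 -1.43]
[ 4.238998    0.25271309 -1.23043784]
```

```bash
python3 -m jog '[[1,[-0.004,-0.02,0],0],[1,[-0.004,-0.05,0],0],[1,[-0.004,-0.09,0],0],[1,[-0.004,-0.13,0],0],[1,[-0.004,-0.17,0],0],[1,[-0.004,-0.2,0],0],[1,[-0.004,-0.2,0],0],[1,[-0.004,-0.2,0],0]]'
python3 -c "
from h import *
X=state();print(X.T@ctrl.get_obs()['wrist_force'])"
python3 -m jog '[[1,[0,-0.02,0],0],[1,[0,-0.04,0],0],[1,[0,-0.07,0],0],[1,[0,-0.1,0],0],[1,[0,-0.13,0],0],[1,[0,-0.15,0],0],[1,[0,-0.15,0],0],[1,[0,-0.15,0],0]]'
python3 -c "
from h import *
X=state();print(X.T@ctrl.get_obs()['wrist_force']);w=shot('wrist');cv2.imwrite('pics/w10.png',w['pixels'][:,:,::-1]);print((mask(w,(155,80,40),(179,255,255))>0).sum())"
```

```text
time: 15.15
eef_pos: [570.1, -37.4, 89.0]
ee_rot: [0.088, 0.996, 0.0, -0.001]
wrist_force: [-4.5, -0.0, -2.5]
width: 0.908
grasp_force: 132.4
t15.15 tcp [570.1 -37.4  89. ] yaw_y 79.9 F [-4.5 -0.  -2.5] w0.91 g132.4 j [-0.13  0.04  1.56  0.    1.54 -1.52]
[ 4.38534111 -0.79651902  2.49301903]
time: 15.82
eef_pos: [563.4, -74.1, 88.8]
ee_rot: [0.088, 0.996, 0.0, -0.001]
wrist_force: [-3.5, 1.5, -2.1]
width: 0.906
grasp_force: 132.3
t15.82 tcp [563.4 -74.1  88.8] yaw_y 79.9 F [-3.5  1.5 -2.1] w0.91 g132.3 j [-0.19  0.03  1.57  0.    1.54 -1.59]
[3.72174948 0.83237107 2.10683091]
5575
```

Roll done with steady force. A brief extra push at the end of the pass, then retreat back and up-line.

```bash
python3 -m jog '[[1,[-0.008,-0.008,0],0],[1,[-0.012,-0.012,0],0],[1,[-0.012,-0.012,0],0],[1,[-0.012,-0.012,0],0],[1,[-0.012,-0.012,0],0],[1,[-0.012,-0.012,0],0],[1,[-0.012,-0.012,0],0],[1,[-0.012,-0.012,0],0]]'
python3 -m jog '[[1,[0.04,0,0],0],[1,[0.1,0.02,0],0],[1,[0.16,0.06,0],0],[1,[0.2,0.13,0],0],[1,[0.25,0.22,0],0],[1,[0.25,0.3,0],0],[1,[0.25,0.35,0],0],[1,[0.25,0.35,0],0]]'
python3 -c "
from h import *
state()"
```

```text
time: 16.53
eef_pos: [565.8, -77.1, 88.8]
ee_rot: [0.087, 0.996, 0.0, -0.001]
wrist_force: [-6.3, 1.8, -1.1]
width: 0.907
grasp_force: 132.4
time: 17.2
eef_pos: [521.2, 21.7, 89.7]
ee_rot: [0.087, 0.996, 0.0, 0.001]
wrist_force: [0.3, 0.2, -3.8]
width: 0.905
grasp_force: 132.8
t17.20 tcp [521.2  21.7  89.7] yaw_y 80.1 F [ 0.3  0.2 -3.8] w0.90 g132.8 j [-0.02 -0.1   1.69  0.    1.54 -1.42]
```

```bash
python3 -m jog '[[1,[0,0,0],0.06],[1,[0,0,0],0.13],[1,[0,0,0],0.2],[1,[0,0,0],0.27],[1,[0,0,0],0.34],[1,[0,0,0],0.41],[1,[0,0,0],0.48],[1,[0,0,0],0.55]]'
python3 -m jog '[[1,[0,0,0],0.07],[1,[0,0,0],0.14],[1,[0,0,0],0.21],[1,[0,0,0],0.28],[1,[0,0,0],0.35],[1,[0,0,0],0.42],[1,[0,0,0],0.45],[1,[0,0,0],0.45]]'
python3 - <<'E'
from h import *
X=state();r=ctrl.get_obs()["eef_pos"][:2]-np.array([633.5,-35.8]);xh=np.array([.984,-.176]);yh=np.array([.176,.984]);print("coder xy",r@xh,r@yh)
print((mask(shot("wrist"),(155,80,40),(179,255,255))>0).sum())
E
```

```text
time: 17.87
eef_pos: [520.9, 18.6, 89.4]
ee_rot: [0.499, 0.866, -0.0, 0.001]
wrist_force: [0.3, 0.1, -3.8]
width: 0.912
grasp_force: 132.7
time: 18.53
eef_pos: [520.9, 18.7, 89.4]
ee_rot: [0.767, 0.641, 0.0, 0.001]
wrist_force: [-0.2, 0.3, -3.8]
width: 0.904
grasp_force: 132.6
t18.53 tcp [520.9  18.7  89.4] yaw_y -10.2 F [-0.2  0.3 -3.8] w0.90 g132.6 j [-0.03 -0.1   1.69 -0.    1.54  0.15]
coder xy -120.41070048058586 33.794405160942524
5598
```

```bash
python3 -m jog '[[1,[0,0.02,0],0],[1,[0,0.05,0],0],[1,[0,0.08,0],0],[1,[0,0.1,0],0],[1,[0,0.11,0],0],[1,[0,0.11,0],0],[1,[0,0.11,0],0],[1,[0,0.11,0],0]]'
python3 -m jog '[[1,[0,0,0],0],[1,[0,0,0],0],[1,[0,0.005,0],0],[1,[0,0.01,0],0],[1,[0,0.016,0],0],[1,[0,0.016,0],0],[1,[0,0.016,0],0],[1,[0,0.016,0],0]]'
python3 -c "
from h import *
X=state();print(X.T@ctrl.get_obs()['wrist_force'])"
python3 -m jog '[[1,[0,0.005,0],0],[1,[0,0.01,0],0],[1,[0,0.016,0],0],[1,[0,0.016,0],0],[1,[0,0.016,0],0],[1,[0,0.016,0],0],[1,[0,0.016,0],0],[1,[0,0.016,0],0]]'
python3 -c "
from h import *
X=state();print(X.T@ctrl.get_obs()['wrist_force'])"
```

```text
time: 19.25
eef_pos: [547.1, 15.0, 89.4]
ee_rot: [0.766, 0.642, -0.0, -0.0]
wrist_force: [-0.2, 0.1, -3.3]
width: 0.906
grasp_force: 132.8
time: 19.92
eef_pos: [551.2, 14.2, 89.5]
ee_rot: [0.767, 0.642, -0.0, -0.0]
wrist_force: [0.9, -0.5, -3.6]
width: 0.906
grasp_force: 132.8
t19.92 tcp [551.2  14.2  89.5] yaw_y -10.1 F [ 0.9 -0.5 -3.6] w0.91 g132.8 j [-0.04 -0.01  1.61 -0.    1.54  0.14]
[-0.32093593  0.98607528  3.62422258]
time: 20.58
eef_pos: [555.0, 13.5, 89.5]
ee_rot: [0.767, 0.642, -0.0, -0.0]
wrist_force: [-3.1, 1.0, -3.1]
width: 0.901
grasp_force: 132.8
t20.58 tcp [555.   13.5  89.5] yaw_y -10.1 F [-3.1  1.  -3.1] w0.90 g132.8 j [-0.04 -0.    1.6  -0.    1.54  0.14]
[ 0.42756553 -3.17560743  3.09776684]
```

```bash
python3 -m jog '[[1,[0,0.006,0],0],[1,[0,0.012,0],0],[1,[0,0.02,0],0],[1,[0,0.02,0],0],[1,[0,0.02,0],0],[1,[0,0.02,0],0],[1,[0,0.02,0],0],[1,[0,0.02,0],0]]'
python3 -m jog '[[1,[-0.02,0,0],0],[1,[-0.05,0,0],0],[1,[-0.08,0,0],0],[1,[-0.11,0,0],0],[1,[-0.14,0,0],0],[1,[-0.16,0,0],0],[1,[-0.16,0,0],0],[1,[-0.16,0,0],0]]'
python3 -c "
from h import *
X=state();print(X.T@ctrl.get_obs()['wrist_force'])"
python3 -m jog '[[1,[-0.02,0.002,0],0],[1,[-0.05,0.002,0],0],[1,[-0.08,0.002,0],0],[1,[-0.11,0.004,0],0],[1,[-0.13,0.004,0],0],[1,[-0.13,0.004,0],0],[1,[-0.13,0.004,0],0],[1,[-0.13,0.004,0],0]]'
python3 -c "
from h import *
X=state();r=ctrl.get_obs()['eef_pos'][:2]-np.array([633.5,-35.8]);print(X.T@ctrl.get_obs()['wrist_force'],r@[.984,-.176],r@[.176,.984])"
```

```text
time: 21.25
eef_pos: [559.9, 12.6, 89.5]
ee_rot: [0.767, 0.642, -0.0, -0.0]
wrist_force: [-4.7, 1.1, -1.7]
width: 0.91
grasp_force: 132.9
time: 21.92
eef_pos: [552.8, -27.1, 89.5]
ee_rot: [0.767, 0.642, -0.0, -0.0]
wrist_force: [-5.1, 1.3, -2.1]
width: 0.908
grasp_force: 133.0
t21.92 tcp [552.8 -27.1  89.5] yaw_y -10.1 F [-5.1  1.3 -2.1] w0.91 g133.0 j [-0.11 -0.01  1.61  0.    1.54  0.07]
[ 0.40399598 -5.21976522  2.07674173]
time: 22.58
eef_pos: [548.0, -59.0, 89.3]
ee_rot: [0.766, 0.642, -0.0, -0.0]
wrist_force: [-5.5, 1.5, -2.3]
width: 0.91
grasp_force: 133.0
t22.58 tcp [548.  -59.   89.3] yaw_y -10.1 F [-5.5  1.5 -2.3] w0.91 g133.0 j [-0.17 -0.01  1.61  0.    1.54  0.01]
[ 0.56834504 -5.64216309  2.27824688] -80.03927889852343 -37.82933844879806
```

Second pass done too. Retreat and lift; overlay a predicted drawer outline on both fixed views (last picture) to check its pose.

```bash
python3 -m jog '[[1,[0,-0.04,0],0],[1,[0,-0.1,0],0],[1,[0,-0.18,0],0],[1,[0,-0.26,-0.05],0],[1,[0,-0.32,-0.15],0],[1,[0,-0.34,-0.25],0],[1,[0,-0.34,-0.36],0],[1,[0,-0.34,-0.45],0]]'
python3 - <<'E'
from h import *
state();out=[]
c=shot("top");s=shot("scene")
yaw=np.radians(3.2);ctr=np.array([433.,-319.])
Rm=np.array([[np.cos(yaw),-np.sin(yaw)],[np.sin(yaw),np.cos(yaw)]])
for k,f,(u0,v0,u1,v1),col in((c,"pics/top0.png",(415,220,515,335),0),(s,"pics/scene0.png",(135,190,225,270),0)):
    im=cv2.imread(f)[v0:v1,u0:u1];im=cv2.resize(im,None,fx=4,fy=4,interpolation=cv2.INTER_CUBIC)
    for x,z in((( -124,124),75),((-124,124),0)):
        q=np.array([[x[0],-89],[x[1],-89],[x[1],89],[x[0],89]],float)@Rm.T+ctr
        p=np.array([proj(k,np.array([*a,z])) for a in q]);p=((p-[u0,v0]+.5)*4).astype(np.int32)
        cv2.polylines(im,[p],True,(0,255,0) if z else (0,0,255),1)
    out.append(cv2.copyMakeBorder(im,0,460-im.shape[0],0,0,cv2.BORDER_CONSTANT))
cv2.imwrite("pics/drw.png",np.hstack(out))
E
```

```text
time: 23.25
eef_pos: [465.4, -44.3, 204.6]
ee_rot: [0.767, 0.642, 0.001, 0.002]
wrist_force: [0.5, 0.0, -2.3]
width: 0.909
grasp_force: 133.8
t23.25 tcp [465.4 -44.3 204.6] yaw_y -10.1 F [ 0.5  0.  -2.3] w0.91 g133.8 j [-0.17 -0.28  1.65 -0.    1.77  0.01]
```

View pics/drw.png

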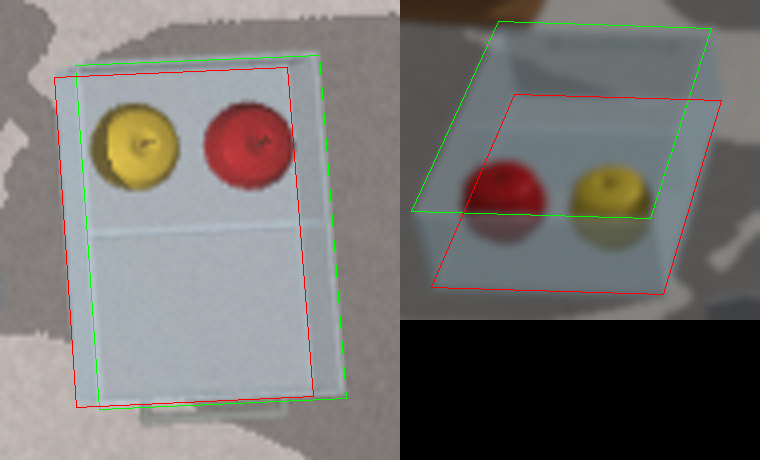

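The outline fits the rim in both views, within 2–3 mm. The drawer centre is at (434,−317) with yaw 3.2°, so the bay is at (373,−320).

```bash
python3 -m jog '[[1,[-0.05,-0.02,0],0],[1,[-0.15,-0.04,0],0],[1,[-0.28,-0.06,0],0],[1,[-0.42,-0.09,0],0],[1,[-0.56,-0.12,0],0],[1,[-0.7,-0.14,0],0],[1,[-0.82,-0.159,0],0],[1,[-0.9,-0.159,0],0]]'
python3 -m jog '[[1,[-0.06,0,0],0.05],[1,[-0.12,0,0],0.12],[1,[-0.18,0,0],0.19],[1,[-0.22,0,0],0.26],[1,[-0.248,0,0],0.33],[1,[-0.248,0,0],0.4],[1,[-0.248,0,0],0.47],[1,[-0.248,0,0],0.54]]'
python3 -m jog '[[1,[0,0,0],0.07],[1,[0,0,0],0.14],[1,[0,0,0],0.21],[1,[0,0,0],0.28],[1,[0,0,0],0.312],[1,[0,0,0],0.312],[1,[0,0,0],0.312],[1,[0,0,0],0.312]]'
python3 - <<'E'
from h import *
state();w=shot("wrist");cv2.imwrite("pics/w12.png",w["pixels"][:,:,::-1]);print((mask(w,(155,80,40),(179,255,255))>0).sum());o=ctrl.get_obs()["eef_pos"];go((376-o[0],-320-o[1],0))
E
```

```text
time: 24.02
eef_pos: [384.7, -261.3, 199.9]
ee_rot: [0.767, 0.641, -0.001, -0.0]
wrist_force: [0.0, 0.5, -3.5]
width: 0.911
grasp_force: 133.7
time: 24.68
eef_pos: [375.2, -320.1, 199.6]
ee_rot: [0.964, 0.267, -0.0, -0.001]
wrist_force: [0.5, 0.7, -3.5]
width: 0.901
grasp_force: 133.7
time: 25.35
eef_pos: [375.3, -319.7, 200.9]
ee_rot: [1.0, 0.029, -0.0, -0.0]
wrist_force: [-0.3, 0.0, -3.5]
width: 0.905
grasp_force: 133.7
t25.35 tcp [ 375.3 -319.7  200.9] yaw_y -86.7 F [-0.3  0.  -3.5] w0.91 g133.7 j [-0.77 -0.2   1.59 -0.    1.75  0.74]
11908
jog shift [ 0.0027  0.0014 -0.    ] yaw(about tool z) 0.0
```

```bash
python3 -m jog '[[1,[0.003,0,0.04],0],[1,[0.003,0,0.1],0],[1,[0.003,0,0.16],0],[1,[0.003,0,0.23],0],[1,[0.003,0,0.3],0],[1,[0.003,0,0.36],0],[1,[0.003,0,0.4],0],[1,[0.003,0,0.41],0]]'
python3 -m jog '[[1,[0,0,0],0],[1,[0,0,0.005],0],[1,[0,0,0.01],0],[1,[0,0,0.015],0],[1,[0,0,0.02],0],[1,[0,0,0.025],0],[1,[0,0,0.025],0],[1,[0,0,0.025],0]]'
python3 -c "
from h import *
state()"
```

```text
time: 26.07
eef_pos: [375.1, -318.7, 96.5]
ee_rot: [1.0, 0.028, -0.001, -0.001]
wrist_force: [0.2, -0.2, -3.8]
width: 0.903
grasp_force: 133.7
time: 26.73
eef_pos: [376.1, -319.6, 93.3]
ee_rot: [1.0, 0.028, -0.0, -0.0]
wrist_force: [0.6, -0.7, -4.1]
width: 0.907
grasp_force: 133.7
t26.73 tcp [ 376.1 -319.6   93.3] yaw_y -86.8 F [ 0.6 -0.7 -4.1] w0.91 g133.7 j [-0.77 -0.17  1.76  0.    1.56  0.74]
```

```bash
python3 -m jog '[[1,[0,0,0.004],0],[1,[0,0,0.008],0],[1,[0,0,0.012],0],[1,[0,0,0.016],0],[1,[0,0,0.016],0],[1,[0,0,0.016],0],[1,[0,0,0.016],0],[1,[0,0,0.016],0]]'
python3 -m jog '[[1,[0,0,0.004],0],[1,[0,0,0.008],0],[1,[0,0,0.008],0],[1,[0,0,0.008],0],[1,[0,0,0.008],0],[1,[0,0,0.008],0],[1,[0,0,0.008],0],[1,[0,0,0.008],0]]' 20
```

```text
time: 27.4
eef_pos: [376.1, -319.6, 89.3]
ee_rot: [1.0, 0.028, 0.0, 0.0]
wrist_force: [-0.8, -0.6, -4.2]
width: 0.908
grasp_force: 133.7
time: 28.07
eef_pos: [376.7, -319.7, 88.5]
ee_rot: [1.0, 0.028, 0.001, 0.0]
wrist_force: [1.8, 3.7, 6.1]
width: 0.906
grasp_force: 134.7
```

```bash
python3 -m jog '[[1,[0,0,0.003],0],[1,[0,0,0.003],0],[-0.9,[0,0,0.003],0],[-1,[0,0,0],0],[-1,[0,0,0],0],[-1,[0,0,0],0],[-1,[0,0,0],0],[-1,[0,0,0],0]]'
python3 -c "
from h import *
state()"
```

```text
time: 28.73
eef_pos: [375.9, -319.6, 87.1]
ee_rot: [1.0, 0.028, -0.0, -0.0]
wrist_force: [0.2, -1.0, -0.7]
width: 1.005
grasp_force: 0.0
t28.73 tcp [ 375.9 -319.6   87.1] yaw_y -86.8 F [ 0.2 -1.  -0.7] w1.01 g0.0 j [-0.77 -0.17  1.77 -0.    1.55  0.74]
```

```bash
python3 -m jog '[[-1,[0,0,-0.01],0],[-1,[0,0,-0.03],0],[-1,[0,0,-0.06],0],[-1,[0,0,-0.1],0],[-1,[0,0,-0.16],0],[-1,[0,0,-0.24],0],[-1,[0,0,-0.32],0],[-1,[0,0,-0.4],0]]'
python3 -m jog '[[-1,[0,0,-0.1],0],[-1,[0,0,-0.2],0],[-1,[0,0,-0.24],0],[-1,[0,0,-0.24],0],[-1,[0,0,-0.24],0],[-1,[0,0,-0.24],0],[-1,[0,0,-0.24],0],[-1,[0,0,-0.24],0]]'
python3 - <<'E'
from h import *
state();w=shot("wrist");cv2.imwrite("pics/w13.png",w["pixels"][:,:,::-1])
m=mask(w,(20,150,60),(35,255,255));n,l,st,ce=cv2.connectedComponentsWithStats(m);i=1+np.argmax(st[1:,4])
pts=cv2.findNonZero((l==i).astype(np.uint8))[:,0]
W=np.array([onz(w,u,v,74)[:2] for u,v in pts],np.float32);print("lid",cv2.minAreaRect(W))
r=mask(w,(0,170,80),(6,255,255));n,l,st,ce=cv2.connectedComponentsWithStats(r)
for k in range(1,n):
    if st[k,4]>25:print("red",st[k],np.round(onz(w,*ce[k],70)))
E
```

```text
time: 29.4
eef_pos: [376.1, -319.6, 189.5]
ee_rot: [1.0, 0.028, 0.0, 0.0]
wrist_force: [0.0, -0.2, -0.1]
width: 1.0
grasp_force: 0.0
time: 30.07
eef_pos: [375.7, -319.3, 245.5]
ee_rot: [1.0, 0.028, -0.001, -0.001]
wrist_force: [0.0, 0.3, -0.4]
width: 1.002
grasp_force: 0.0
t30.07 tcp [ 375.7 -319.3  245.5] yaw_y -86.8 F [ 0.   0.3 -0.4] w1.00 g0.0 j [-0.77 -0.19  1.51  0.    1.83  0.74]
lid ((378.9316711425781, -320.4219970703125), (92.47486114501953, 132.12002563476562), 3.2840819358825684)
red [377  45  13  10  27] [ 497. -357.   70.]
red [409  70  11  15  35] [ 481. -380.   70.]
red [392  72  19  25  73] [ 475. -373.   70.]
red [394 261  24  24 207] [ 334. -391.   70.]
```

The lid measures 92×132 mm at the expected height, centred about 6 mm from the bay centre. The tab is at the handle side, as it should be, so I'll hand in.

```bash
python3 -c "
from station import ctrl
print(ctrl.close_job())"
```

```text
the job is handed in; nothing more can be done
None
```

The job is handed in at about 30 s of the 70 s limit: both panels rolled past the wheel under steady contact force, and the tub stands released in the front bay, front panel to the handle and about 6 mm off centre; I saw no verdict and did not re-check the other items.

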